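Index the click-stop port selector and inject

ROBOT

A 6-joint arm with a two-finger parallel gripper is mounted at the origin on the work surface. World frame = base frame: x ahead of the robot, y to its left, z up, the work surface at z = 0. Lengths are in m, angles in rad, forces in N, time in s.
With the tool pointing down it reaches from about 0.25 to 0.775 m from the base axis. Payload 4 kg.
Tool frame: the origin (TCP) lies where the fingers leave the gripper's body, on its centre line; the fingertips stand 97 mm ahead of it and the grasp point (between the pads) lies 78 mm ahead of it; z points along the fingers, x is the direction in which the jaws open and shut, and the axes are right-handed (so a half turn about z gives the same grasp; the last joint's range is limited). The gripper opens to 94 mm and grips with 3 to 60 N. Pads are 16 mm wide; open, the fingers measure 119 mm over their backs; the gripper's body (75 mm by 177 mm) begins 78 mm behind the grasp point.
Start: joints at [-1.348, 0.087, 1.371, -0, 1.684, -0.103], TCP at [0.176, -0.521, 0.303] pointing down, gripper open.
Joint ranges: [-3.1, 3.1], [-0.76, 2.03], [0.27, 2.55], [-1.08, 4.22], [0.17, 2.65], [-2.57, 2.57]. Speed limits (rad/s): [2.79, 2.79, 3.14, 3.14, 3.14, 3.14].

INTERFACE

Orientations are given as [roll, pitch, yaw] about the fixed x, y, z axes, in that order (R = Rz(yaw) Ry(pitch) Rx(roll)).
In Python, from bench import * gives the robot as it stands.
- The arm moves only by the tool jog_arm, never from a script. Its argument "moves" is a list of rows, each a list of 7 numbers: the turn, a rotation vector about the world's x, y, z in rad, then the shift along the world's x, y, z in mm, then the finger opening in mm, from 0 to 94. In form: [[rx, ry, rz, tx, ty, tz, fingers], ...]. A call has 1 to 12 rows; each row shifts and turns the commanded pose from where the row before left it; what a row does not reach is not made up. A row lasts 1/8 s, in which the tool goes at most 62.5 mm and 10.7 degrees, less where a joint would pass 70% of its speed; a pose out of reach is approached as far as the arm can. A call is refused whole if a number of a shift passes 62.5 or a number of a turn 0.188, either way. A call with a gripper value outside its range is refused whole. The fingers move at their own pace and stop on an object; the grip force is fixed at half the most. Time passes only in rows, so rows that do not move let the fingers close. It gives the time, the measured TCP pose, the force and the opening at its end, in the units of the state.
- get_obs(): the state, without advancing time (a new reading comes with each control period).
- snapshot(name): name is "scene" or "side" or "wrist"; returns the picture (480x640x3 uint8, red, green, blue); there is no depth.
- get_calibration(name): a dict with "camera_matrix" (3x3 intrinsics, pixels), "R" (3x3) and "t" (3): a world point X has camera coordinates R X + t. Camera axes: x right, y down, z forward; pixel columns grow to the right and rows downward; lengths in m; the calibration is good to about 2 mm. A picture is of the moment at which its call begins: read the wrist's pose just before it. get_calibration takes no time and is no camera call; for the wrist camera it gives the pose at the moment of the call.
- close_job(): hands the job in, once; it reports no verdict.
Trained networks look in the newest picture that a camera, given by its name, has taken for a name from the list of things; names that differ only in an ending like _2 or _b are one class to them, and where a whole thing is asked for, a point or a joint stands for the part that bears it (a point fixed in the world has none). Each returns a list of dicts, best first, with "conf" (0 to 1); they miss things now and then, are a little off and sometimes report something else, mostly with a low value. They report only what shows in the picture. A call takes as long as a camera call. They do not tell look-alikes from the thing itself.
- look_for(label, camera): "bbox" ([left, top, right, bottom] in pixels, round what is visible of it).
The state is a dict: "time": time; "joint_positions": joint angles; "qvel": joint speeds; "joint_torque": joint torques, N m; "tool_pos": TCP position; "ee_rot": TCP orientation; "wrist_force": force on the tool from outside, world axes, zero at the start; "wrist_torque": the same for the moment, N m; "width": finger opening in m.
Only numpy, scipy, OpenCV 4.12 (cv2) and the standard library are available. Lean on these libraries where they do the work, as an engineer would, in place of code of your own. Each camera call takes 0.05 s, during which the arm holds its last target.

TASK

Turn the push-to-turn port selector exactly four clicks clockwise (seen from above), never going past the fourth click or back past where it began: push its winged knob in gently to unlock it (about 6 to 7 mm, never as much as 10 mm), turn, and let it pop back out fully on the fourth click. Then throw the injection valve's lever all the way over to its other side, let go of everything and leave the other things on the bench where they are.

Things in the scene. Friction and masses are not known exactly. Their poses are not given: they have to be found in the camera images.
- console: White instrument box, fixed, 190 (x) x 160 (y) mm, 70 mm high; origin under its centre, z up. The selector knob's axis is the box's vertical centre line. An aluminium turret (84 mm across, ten black ticks) stands out of its top by 6 to 22 mm: THIS HEIGHT DIFFERS EACH TIME AND IS NOT REPORTED, find the knob by touch or sight. The knob sits on the turret.
- console_top (a point): Centre of the console's top face (70 mm up), on the knob's axis. Knob: black round skirt 58 mm across, upper face 21 mm over the turret's top when out, so 27 to 43 mm above this point; on it a grey upright wing 52 mm long, 16 thick, 32 high, white pointer line on top. Grip the wing across its thickness from above; fingertips may rest on the skirt and push it.
- selector (a joint): Knob angle (rad), 0 at the start with the wing along the console's x axis; grows clockwise seen from above (wing direction = console yaw minus this). One click 0.6283 rad, four 2.513. Pushed in, up to 0.1 N m pulls it to the nearest click. Out, pins lock it with about 0.1 rad play either way; it pops out only near a click; forcing it round while locked damages it. No end stops nearby.
- plunge (a joint): How far the knob (skirt and wing) is pushed straight down (m): 0 fully out, where the spring resists with 5 N; stiffness 1.5 N/mm. The knob turns freely from about 5 mm (13 N); it is damaged from 10 mm (20 N). It springs out by itself when let go on a click.
- valve: dark steel valve block, fixed, 150 (x) x 110 (y) mm, 45 mm high; origin under its centre. On its middle a grey block of 70 x 50 mm, 25 mm high, carries the lever, whose hinge runs along the valve's y axis, 67 mm above the valve's underside, over its centre.
- inject (a joint): angle of the injection lever (rad): at 0 it leans to the valve's -x side by 0.5 rad from upright, at 1.0 (its end stop) to the +x side by 0.5 rad. A steel rod of 10 mm with a black ball, 26 mm across, whose centre is 80 mm from the hinge. It stays where it is left; about 1 N at the ball moves it.
- inject_tip (a point): centre of the black ball on the end of the lever
- vial_rack: aluminium vial rack, loose, 160 x 75 mm, 50 mm high; origin under its centre
- solvent_a: clear bottle with blue cap, loose, 70 mm across, 150 mm high; origin under its centre
- solvent_b: amber bottle with blue cap, loose, 70 mm across, 150 mm high; origin under its centre
- beaker: clear open beaker, loose, 70 mm across, 80 mm high; origin under its centre
- wrench: small steel wrench, loose, lying flat, 140 mm long; origin under its middle
- tip_box: grey plastic box, loose, 120 x 85 mm, 60 mm high; origin under its centre
- column: bare steel tube, loose, lying, 22 mm across, 100 mm long; origin under its middle
Things that resemble listed ones, but are neither listed nor needed, are in the scene too. Of the things like the valve, leave any that is white; of the rest the smaller one is meant.

How it is judged:
By the outcome, as a careful person would: the job done as asked, in the order asked, and still so for the second after the job is handed in, with the robot touching nothing.
It also fails if it takes over 72 s, if anything falls off the work surface, if the arm or the gripper's body presses on something with over 40 N, if the wrist force passes 120 N, or if a joint passes its speed limit or range.

## Working session

There is one attempt and no reset: what is moved stays moved. The work goes in short steps, Python scripts to look and compute and a tool call to move; the robot and the scene stay as the last step left them, time stands still between calls to the robot, and variables do not carry over. Pictures are saved under pics/ and viewed, and the job is handed in when it is done.

Besides the shell and the picture viewer there is one more tool, called after "Emit:" in YAML: its name, and indented under it one key for each argument. jog_arm: Moves the arm, as the interface text tells. Its arguments: {"type":"object","properties":{"moves":{"type":"array","items":{"type":"array","items":{"type":"number"}}}},"required":["moves"]}

```bash
mkdir -p pics; ls
python3 - <<'E'
from bench import *
import cv2
for n in("scene","side","wrist"):
    im=snapshot(n); cv2.imwrite(f"pics/{n}0.png",im[:,:,::-1])
    c=get_calibration(n); print(n,c["camera_matrix"].tolist() if hasattr(c["camera_matrix"],'tolist') else c["camera_matrix"],c["R"],c["t"])
o=get_obs(); print(o["time"],o["tool_pos"],o["ee_rot"],o["wrist_force"],o["width"])
E
```

```text
pics
scene [[463.2346322748913, 0.0, 317.517437270876], [0.0, 463.2346322748913, 239.50030011485987], [0.0, 0.0, 1.0]] [[-8.43093889e-03  9.99906227e-01 -1.07914866e-02]
 [ 7.74777940e-01 -2.90659954e-04 -6.32233389e-01]
 [-6.32177240e-01 -1.36913268e-02 -7.74702837e-01]] [-0.00543774 -0.3192674   1.66624464]
side [[470.94231702663023, 0.0, 329.73173492837196], [0.0, 470.94231702663023, 246.93562067567984], [0.0, 0.0, 1.0]] [[-0.9318059  -0.36234144  0.02112914]
 [-0.19500519  0.4506823  -0.87112481]
 [ 0.30612209 -0.81583954 -0.49060689]] [0.4700549  0.17678747 0.8657217 ]
wrist [[349.00445433769806, 0.0, 320.00839589672916], [0.0, 349.00445433769806, 235.27049273274233], [0.0, 0.0, 1.0]] [[ 3.20462857e-01 -9.47260883e-01 -6.13161837e-04]
 [-9.06578432e-01 -3.06887324e-01  2.89716613e-01]
 [-2.74625387e-01 -9.22875344e-02 -9.57112276e-01]] [-0.54918892 -0.03049753  0.39298944]
0.15 [ 0.17596645 -0.52081352  0.30174823] [-3.14141091e+00  1.74578804e-03 -1.24499516e+00] [-0.70486719  0.7459257  -0.41319923] 0.09386025531186258
```

View pics/scene0.png

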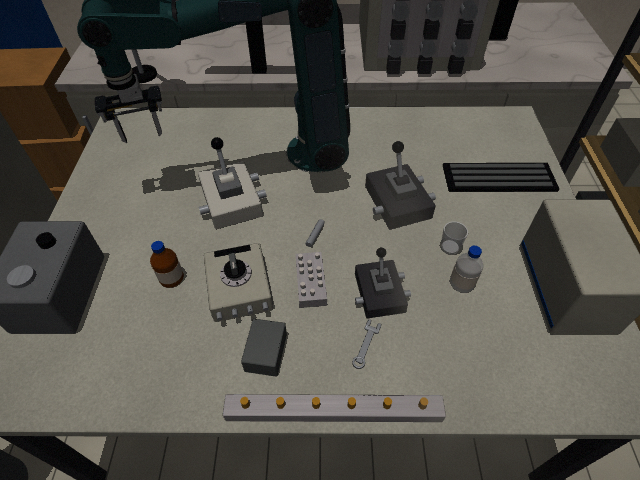

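View pics/side0.png

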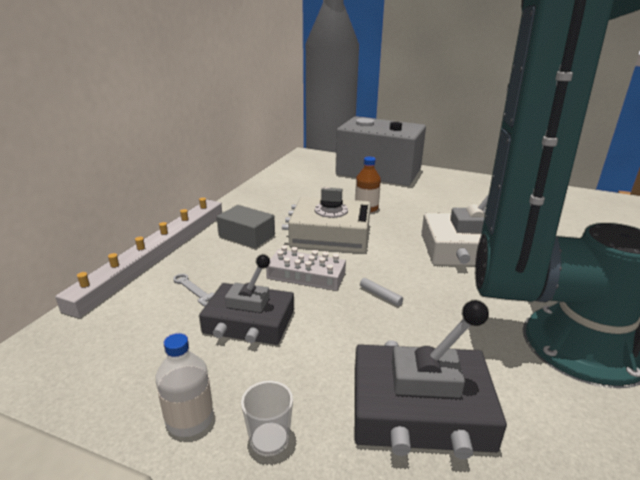

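View pics/wrist0.png

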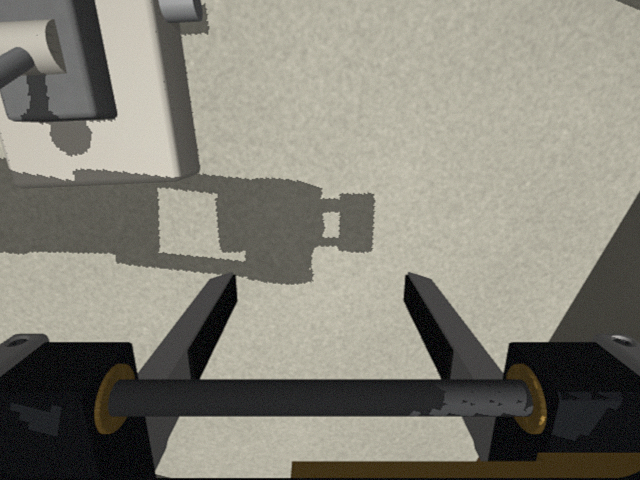

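The scene view shows the console at (238,280). There are three valve-like things: white at (230,195), a dark large one at (400,195) and a dark smaller one at (382,287). White is excluded and the smaller of the dark ones is meant, so it is the one at (382,287). I'll confirm with enlarged crops.

Run:
```python
import cv2,numpy as np
a=cv2.imread("pics/scene0.png")
c=cv2.resize(a[230:330,195:285],None,fx=6,fy=6,interpolation=cv2.INTER_CUBIC);cv2.imwrite("pics/cons.png",c)
c=cv2.resize(a[235:325,345:420],None,fx=6,fy=6,interpolation=cv2.INTER_CUBIC);cv2.imwrite("pics/valve.png",c)
b=cv2.imread("pics/side0.png")
c=cv2.resize(b[175:350,190:380],None,fx=4,fy=3.4,interpolation=cv2.INTER_CUBIC);cv2.imwrite("pics/sidec.png",c)
```

```text
(no output)
```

View pics/cons.png

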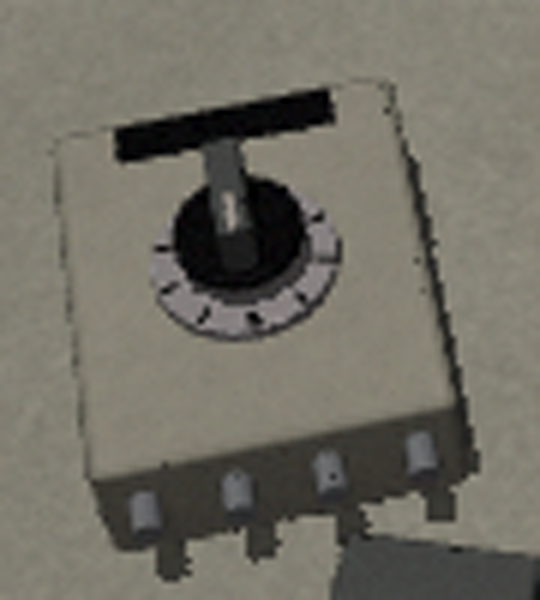

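View pics/valve.png

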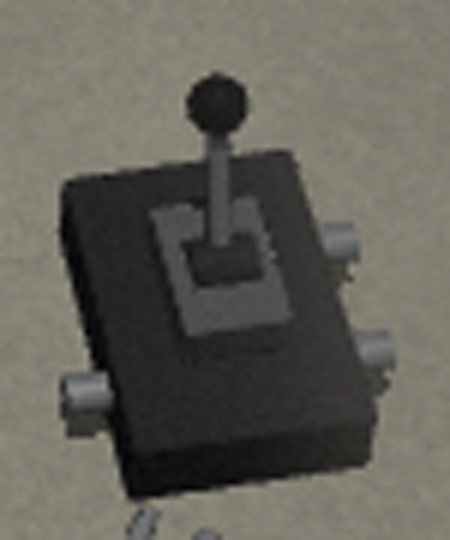

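View pics/sidec.png

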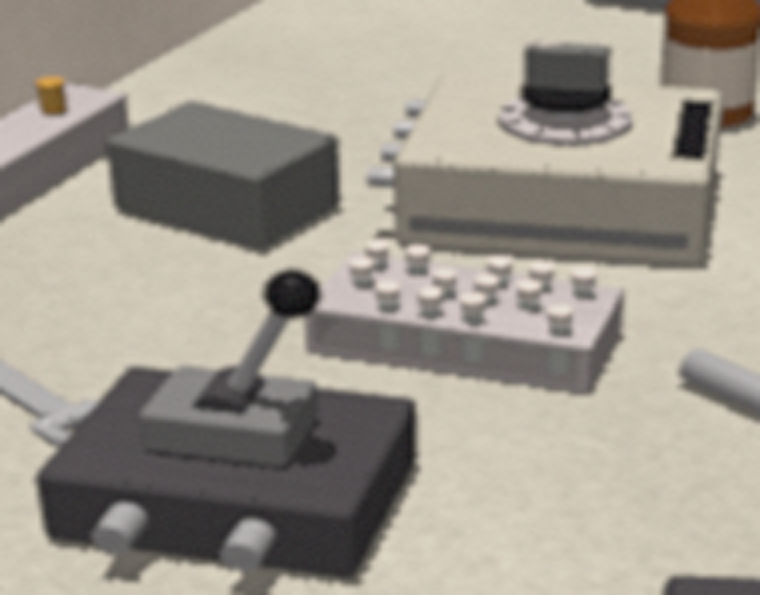

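```bash
cat > h.py <<'E'
import numpy as np,cv2
from scipy.optimize import least_squares
def proj(c,X):
    X=np.atleast_2d(X); p=X@np.array(c["R"]).T+np.array(c["t"]); K=np.array(c["camera_matrix"])
    return (p/p[:,2:])@K.T[:, :2]
def ray(c,px,z):
    K=np.array(c["camera_matrix"]);R=np.array(c["R"]);t=np.array(c["t"])
    d=R.T@np.linalg.inv(K)@np.array([px[0],px[1],1.]);o=-R.T@t
    return o+d*(z-o[2])/d[2]
def tri(cs,pxs):
    f=lambda X:np.concatenate([proj(c,X)[0]-p for c,p in zip(cs,pxs)])
    s=least_squares(f,[.5,0,.1]);return s.x,s.fun
E
python3 - <<'E'
from bench import *
from h import *
C=get_calibration("scene");S=get_calibration("side")
def fit(name,ps,dims,z,off,s=6):
    ps=np.array(ps)/s+off
    W=np.array([ray(C,p,z) for p in ps])
    print(name,W.mean(0),[np.linalg.norm(W[i]-W[(i+1)%4]) for i in range(4)])
    hx,hy=dims[0]/2,dims[1]/2
    # order TL,TR,BR,BL : x small first
    L=np.array([[-hx,-hy],[-hx,hy],[hx,hy],[hx,-hy]])
    def X(q):
        c,s_=np.cos(q[2]),np.sin(q[2]);P=L@np.array([[c,s_],[-s_,c]])+q[:2]
        return np.c_[P,np.full(4,z)]
    r=least_squares(lambda q:(proj(C,X(q))-ps).ravel(),[*W.mean(0)[:2],0]);print(r.x,r.fun.round(1)); return r.x
fit("console",[(57,140),(390,82),(460,405),(93,480)],(.19,.16),.07,np.array([195,230.]))
fit("valve",[(68,183),(295,150),(375,430),(130,455)],(.15,.11),.045,np.array([345,235.]))
# ball
print("ball",tri([C,S],[np.array([345+217/6,235+104/6]),np.array([190+292/4,175+293/3.4])]))
# skirt upper face centre approx / wing top
print("wingtop side corners", )
for s,z in (("wing near end",(225,145)),("wing far end",(240,268))): pass
E
```

```text
console [ 0.59121874 -0.20534615  0.07      ] [np.float64(0.15548051063470567), np.float64(0.1836798165370401), np.float64(0.15699948710803296), np.float64(0.18629687778081044)]
[ 0.59060646 -0.20535209  0.24251741] [-0.7 -0.3  0.7 -1.4  0.6  0.5 -0.6  0.8]
valve [0.60634596 0.18177909 0.045     ] [np.float64(0.10841277553450923), np.float64(0.15216743975937266), np.float64(0.10729761381701022), np.float64(0.14579060090574675)]
[0.60622808 0.18176177 0.13852622] [-0.6 -0.7  0.3  0.4  0.5 -0.3 -0.3  0.6]
ball (array([0.56596033, 0.17546329, 0.13784383]), array([-0.39837853, -0.46263044, -0.35321351,  0.21458572]))
wingtop side corners
```

Emit:
jog_arm:
  moves:
    - [0,0,0.18,35,26,4,94]
    - [0,0,0.18,35,26,4,94]
    - [0,0,0.18,35,26,4,94]
    - [0,0,0.18,35,26,4,94]
    - [0,0,0.18,35,26,4,94]
    - [0,0,0.18,35,26,0,94]
    - [0,0,0.18,35,26,0,94]
    - [0,0,0.18,35,26,0,94]
    - [0,0,0.18,35,26,0,94]
    - [0,0,0.18,35,26,0,94]
    - [0,0,0.18,35,26,0,94]
    - [0,0,0.18,30,26,0,94]

```text
time: 1.65
tool_pos: [0.5921, -0.208, 0.3219]
ee_rot: [-3.141, 0.0, 0.921]
wrist_force: [0.4, -0.7, 0.4]
width: 0.0944
```

Emit:
jog_arm:
  moves:
    - [0,0,0.18,0,0,0,94]
    - [0,0,0.18,0,0,0,94]
    - [0,0,0.18,0,0,0,94]
    - [0,0,0.18,0,0,0,94]
    - [0,0,0.18,0,0,0,94]
    - [0,0,0,0,0,0,94]
    - [0,0,0,0,0,0,94]

```text
time: 2.52
tool_pos: [0.591, -0.2091, 0.3224]
ee_rot: [-3.141, -0.0, 1.812]
wrist_force: [-0.3, -0.2, -1.1]
width: 0.094
```

Run:
```python
from bench import *
import cv2
for n in("side","wrist"):
    im=snapshot(n); cv2.imwrite(f"pics/{n}1.png",im[:,:,::-1])
o=get_obs(); print(o["time"],o["tool_pos"],o["ee_rot"],o["joint_positions"],o["wrist_force"],o["width"])
```

```text
2.625 [ 0.59100509 -0.20905376  0.3225546 ] [-3.14136971e+00 -2.98693091e-04  1.81347989e+00] [-4.30438717e-01  2.58290851e-01  1.13470676e+00  9.60722361e-05
  1.74895558e+00 -2.24390163e+00] [ 0.46225799  0.29141593 -1.20942618] 0.09405917515984186
```

View pics/wrist1.png

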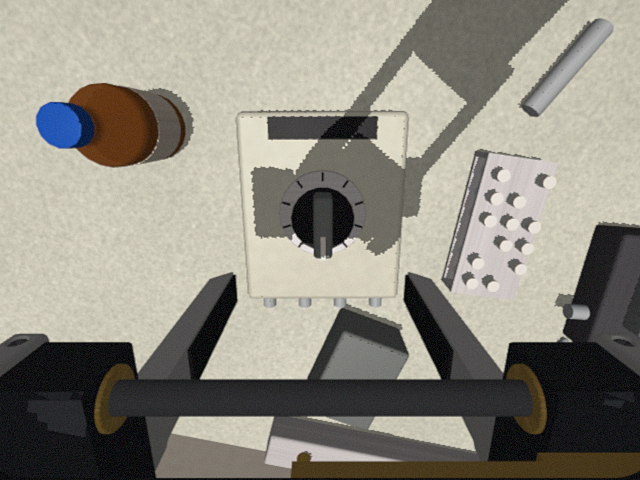

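View pics/side1.png

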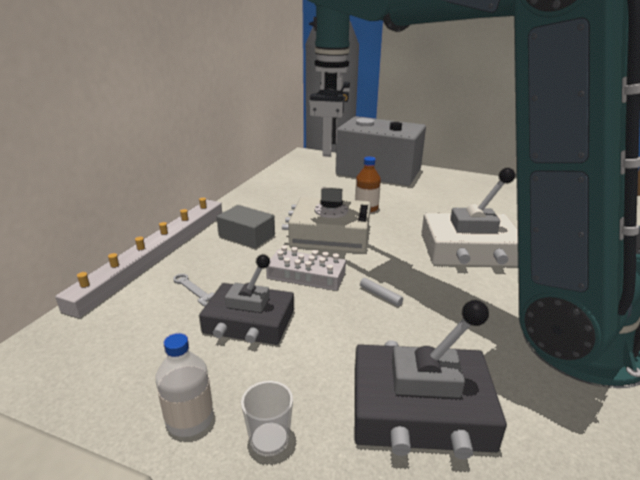

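Run:
```python
import cv2,numpy as np
a=cv2.imread("pics/wrist1.png")
c=cv2.resize(a[160:270,270:380],None,fx=5.4,fy=5.4,interpolation=cv2.INTER_CUBIC);cv2.imwrite("pics/k1.png",np.clip(c.astype(float)*1.5,0,255).astype('uint8'))
c=cv2.resize(a[100:310,225:425],None,fx=2.8,fy=2.8,interpolation=cv2.INTER_CUBIC);cv2.imwrite("pics/k2.png",c)
b=cv2.imread("pics/side1.png")
c=cv2.resize(b[170:260,275:385],None,fx=6,fy=6,interpolation=cv2.INTER_CUBIC);cv2.imwrite("pics/k3.png",np.clip(c.astype(float)*1.5,0,255).astype('uint8'))
```

```text
(no output)
```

View pics/k1.png

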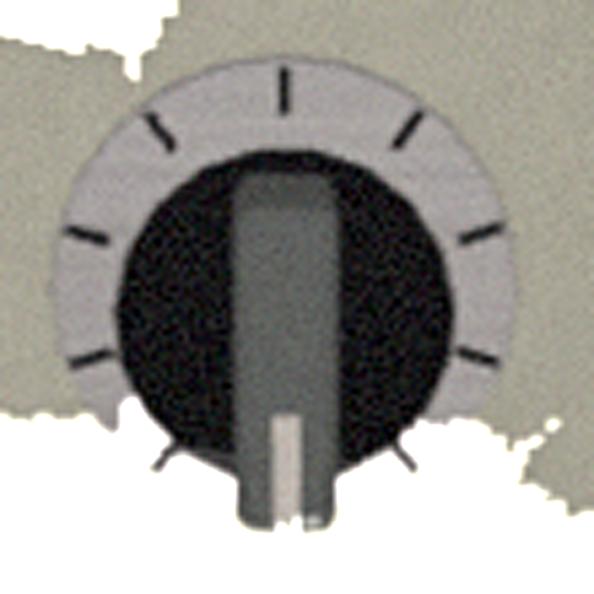

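View pics/k2.png

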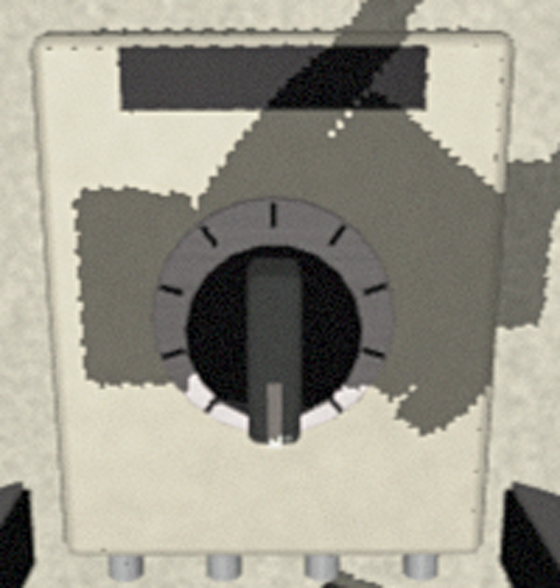

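View pics/k3.png

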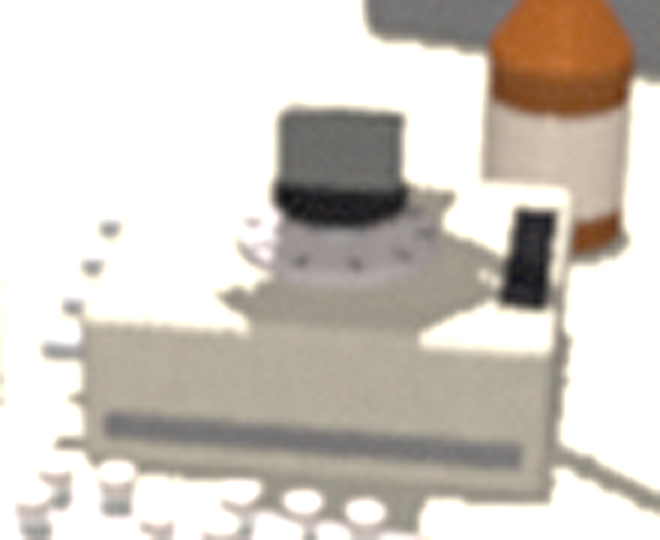

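```bash
cat > fit.py <<'E'
from bench import *
from h import *
C=get_calibration("wrist");S=get_calibration("side")
box=np.array([(37,33),(512,33),(484,552),(66,552)])/2.8+[225,100]
k=lambda p:np.array(p)/5.4+[270,160]
obsT=k([(52,290),(515,290),(285,58)])
obsW=k([(286,208),(286,527)]); 
obsS=np.array([332,188.6])
hx,hy=.095,.08
def model(q):
    x,y,yaw,h=q;c,s=np.cos(yaw),np.sin(yaw);A=np.array([[c,s],[-s,c]])
    T=lambda P,z:np.c_[np.array(P)@A+[x,y],np.full(len(P),z)]
    # image up in wrist = ? choose corner order below
    b=proj(C,T([(-hx,-hy),(-hx,hy),(hx,hy),(hx,-hy)],.07))
    a=np.linspace(0,2*np.pi,361)
    e=proj(C,T(np.c_[.042*np.cos(a),.042*np.sin(a)],.07+h))
    w=proj(C,T([(-.026,0),(.026,0)],.123+h))
    s_=proj(S,T([(0,0)],.123+h))[0]
    return b,e,w,s_
def res(q):
    b,e,w,s_=model(q)
    r=[(b-box).ravel()*.5,[e[:,0].min()-obsT[0,0],e[:,0].max()-obsT[1,0],e[:,1].min()-obsT[2,1]],(w-obsW).ravel(),(s_-obsS)*1]
    return np.concatenate(r)
r=least_squares(res,[.591,-.206,.243,.014]);print(r.x,r.fun.round(1))
r=least_squares(lambda q:res(q)[:-2],[.591,-.206,.243,.014]);print("noside",r.x,r.fun.round(1))
r=least_squares(lambda q:res(q)[8:],[.591,-.206,.243,.014]);print("nobox",r.x,r.fun.round(1))
E
python3 fit.py
```

```text
[ 0.58405632 -0.20792478  0.24495357  0.00447007] [-1.9 -0.5  1.5 -0.7 -0.   1.4 -0.6  1.5 -0.2  0.5 -0.4  0.1 -0.8  0.
  0.7 -0.7  0.3]
noside [ 0.58435299 -0.20782675  0.24496743  0.00298959] [-1.9 -0.3  1.5 -0.5 -0.   1.6 -0.6  1.7 -0.   0.3 -0.2  0.1 -0.8  0.1
  0.4]
nobox [ 0.58427487 -0.20797535  0.24546148  0.00404764] [-0.3  0.3 -0.2 -0.1 -0.7 -0.1  0.7 -0.8  0.5]
```

Run:
```python
from bench import *
from h import *
W=get_calibration("wrist");S=get_calibration("side");C=get_calibration("scene")
k=lambda p:np.array(p)/5.4+[270,160]
sc=np.array([233.3,261.3]);sd=np.array([332,188.6]);w=k((286,362))
for n,a,b in(("all",[C,S,W],[sc,sd,w]),("CS",[C,S],[sc,sd]),("CW",[C,W],[sc,w]),("SW",[S,W],[sd,w])):print(n,*tri(a,b))
print("cam pos",-np.array(W["R"]).T@np.array(W["t"]))
```

```text
all [ 0.58332702 -0.20821671  0.12563175] [-0.46181229 -1.27052985 -0.38561492  1.02914644 -0.07976018  0.23708988]
CS [ 0.58463474 -0.2082805   0.12628917] [-0.58746997 -1.01736324 -0.86856633  0.68567961]
CW [ 0.58426918 -0.2078473   0.12125281] [-0.10875188  0.02592381  0.03683014 -0.00232063]
SW [ 0.58238424 -0.20840534  0.12839851] [2.81402896e-02 9.17498021e-03 8.22142852e-08 9.97225297e-03]
cam pos [ 0.50861716 -0.22896964  0.40540906]
```

Emit:
jog_arm:
  moves:
    - [0,0,0.002,-7,1,0,94]
    - [0,0,0,0,0,-30,94]
    - [0,0,0,0,0,-30,94]
    - [0,0,0,0,0,-30,94]
    - [0,0,0,0,0,-20,60]
    - [0,0,0,0,0,-5,40]
    - [0,0,0,0,0,0,30]
    - [0,0,0,0,0,0,30]

```text
time: 3.62
tool_pos: [0.5845, -0.2083, 0.2093]
ee_rot: [3.14, 0.002, 1.817]
wrist_force: [0.6, -0.2, 0.3]
width: 0.0574
```

Run:
```python
from bench import *
import cv2
for n in("side","wrist"):
    im=snapshot(n); cv2.imwrite(f"pics/{n}2.png",im[:,:,::-1])
    if n=="side": cv2.imwrite("pics/side2c.png",cv2.resize(im[150:260,275:385,::-1],None,fx=5.4,fy=5.4,interpolation=cv2.INTER_CUBIC))
o=get_obs(); print(o["time"],o["tool_pos"],o["ee_rot"],o["wrist_force"],o["width"])
```

```text
3.725 [ 0.58447006 -0.20829457  0.20912432] [3.13973655e+00 1.44798573e-03 1.81694377e+00] [1.48186862 0.56078346 1.05785339] 0.04967946495950471
```

View pics/wrist2.png

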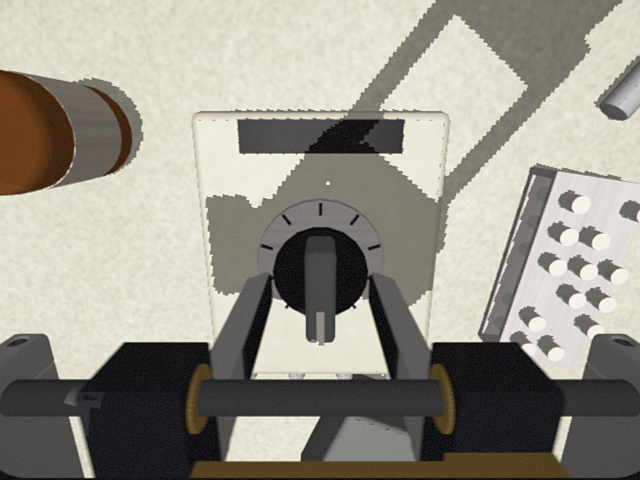

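View pics/side2c.png

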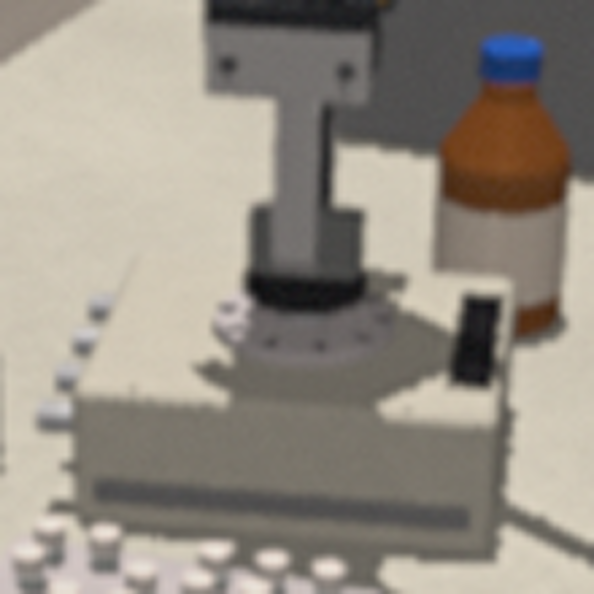

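Emit:
jog_arm:
  moves:
    - [0,0,0,0,0,-3,26]
    - [0,0,0,0,0,-3,26]
    - [0,0,0,0,0,-2,26]
    - [0,0,0,0,0,0,26]

```text
time: 4.22
tool_pos: [0.5839, -0.208, 0.1992]
ee_rot: [-3.141, -0.001, 1.817]
wrist_force: [0.4, -0.2, -1.1]
width: 0.0261
```

Emit:
jog_arm:
  moves:
    - [0,0,0,0,0,-1,26]
    - [0,0,0,0,0,0,26]

```text
time: 4.47
tool_pos: [0.584, -0.2081, 0.1987]
ee_rot: [-3.142, -0.0, 1.817]
wrist_force: [0.4, 0.4, 0.5]
width: 0.0259
```

Emit:
jog_arm:
  moves:
    - [0,0,0,0,0,-1,26]
    - [0,0,0,0,0,0,26]

```text
time: 4.72
tool_pos: [0.584, -0.2081, 0.1976]
ee_rot: [-3.142, -0.0, 1.817]
wrist_force: [-0.5, -0.5, 0.6]
width: 0.0261
```

Tip height is about 0.1006 m and there is no contact yet. I'll continue in 1 mm steps.

Emit:
jog_arm:
  moves:
    - [0,0,0,0,0,-1,26]
    - [0,0,0,0,0,0,26]

```text
time: 4.97
tool_pos: [0.584, -0.208, 0.1966]
ee_rot: [-3.141, -0.0, 1.817]
wrist_force: [0.1, 0.5, 0.2]
width: 0.0259
```

Emit:
jog_arm:
  moves:
    - [0,0,0,0,0,-1,26]
    - [0,0,0,0,0,0,26]

```text
time: 5.22
tool_pos: [0.584, -0.2081, 0.1956]
ee_rot: [-3.141, -0.0, 1.817]
wrist_force: [-0.1, -0.3, 0.4]
width: 0.026
```

Emit:
jog_arm:
  moves:
    - [0,0,0,0,0,-1,26]
    - [0,0,0,0,0,0,26]

```text
time: 5.48
tool_pos: [0.5841, -0.2081, 0.1954]
ee_rot: [3.141, 0.0, 1.817]
wrist_force: [-0.4, 0.5, 3.6]
width: 0.026
```

Emit:
jog_arm:
  moves:
    - [0,0,0,0,0,1,22]
    - [0,0,0,0,0,0,10]
    - [0,0,0,0,0,0,10]
    - [0,0,0,0,0,0,10]
    - [0,0,0,0,0,0,10]

```text
time: 6.1
tool_pos: [0.5841, -0.2084, 0.1955]
ee_rot: [-3.142, 0.0, 1.817]
wrist_force: [1.5, -1.7, -1.0]
width: 0.0156
```

Gripped (15.6 mm). Now I'll push down.

Emit:
jog_arm:
  moves:
    - [0,0,0,0,0,-1,10]
    - [0,0,0,0,0,-1,10]
    - [0,0,0,0,0,-1,10]
    - [0,0,0,0,0,-1,10]
    - [0,0,0,0,0,0,10]
    - [0,0,0,0,0,0,10]

```text
time: 6.85
tool_pos: [0.5841, -0.2083, 0.1938]
ee_rot: [3.141, 0.001, 1.817]
wrist_force: [-2.1, -2.0, 7.5]
width: 0.0158
```

Emit:
jog_arm:
  moves:
    - [0,0,0,0,0,-1,10]
    - [0,0,0,0,0,-1,10]
    - [0,0,0,0,0,-1,10]
    - [0,0,0,0,0,-1,10]
    - [0,0,0,0,0,-1,10]
    - [0,0,0,0,0,0,10]
    - [0,0,0,0,0,0,10]
    - [0,0,0,0,0,0,10]

```text
time: 7.85
tool_pos: [0.5841, -0.2083, 0.1905]
ee_rot: [3.14, 0.002, 1.817]
wrist_force: [-4.6, -0.1, 12.1]
width: 0.016
```

Emit:
jog_arm:
  moves:
    - [0,0,0,0,0,-1,10]
    - [0,0,0,0,0,-1,10]
    - [0,0,0,0,0,0,10]
    - [0,0,0,0,0,0,10]

```text
time: 8.35
tool_pos: [0.5841, -0.2083, 0.1891]
ee_rot: [3.14, 0.002, 1.817]
wrist_force: [-4.9, 0.5, 14.7]
width: 0.0157
```

Emit:
jog_arm:
  moves:
    - [0,0,-0.06,0,0,0,10]
    - [0,0,-0.06,0,0,0,10]
    - [0,0,-0.06,0,0,0,10]
    - [0,0,0,0,0,0,10]

```text
time: 8.85
tool_pos: [0.5841, -0.2083, 0.1891]
ee_rot: [3.139, 0.002, 1.637]
wrist_force: [-3.8, -0.8, 13.7]
width: 0.0158
```

Run:
```python
from bench import *
o=get_obs(); print(o["time"],o["tool_pos"],o["ee_rot"],o["wrist_force"],o["wrist_torque"],o["joint_positions"])
```

```text
8.85 [ 0.58406786 -0.20830703  0.18910596] [3.13937703e+00 1.88846712e-03 1.63690575e+00] [-3.82185508 -0.8404892  13.74116476] [0.21188329 1.07383884 0.14216009] [-4.33743656e-01  2.86267803e-01  1.36548449e+00 -5.97569061e-04
  1.48699068e+00 -2.07060232e+00]
```

Emit:
jog_arm:
  moves:
    - [0,0,-0.1,0,0,0,10]
    - [0,0,-0.1,0,0,0,10]
    - [0,0,-0.1,0,0,0,10]
    - [0,0,-0.1,0,0,0,10]
    - [0,0,0,0,0,0,10]
    - [0,0,0,0,0,0,10]

```text
time: 9.6
tool_pos: [0.5841, -0.2084, 0.1891]
ee_rot: [3.139, 0.001, 1.237]
wrist_force: [-4.3, -0.1, 14.4]
width: 0.0162
```

Run:
```python
from bench import *
import cv2
im=snapshot("wrist"); cv2.imwrite("pics/w3.png",im[:,:,::-1])
o=get_obs(); print(o["time"],o["tool_pos"],o["ee_rot"],o["wrist_force"],o["wrist_torque"],o["joint_positions"])
```

```text
9.65 [ 0.58407971 -0.20842315  0.18908917] [3.13865551e+00 9.80149014e-04 1.23676462e+00] [-4.40675725  0.30859239 14.03191661] [ 0.10324716  1.03517046 -0.0391559 ] [-4.33870484e-01  2.86297873e-01  1.36548119e+00 -6.84925526e-04
  1.48679339e+00 -1.67058011e+00]
```

View pics/w3.png

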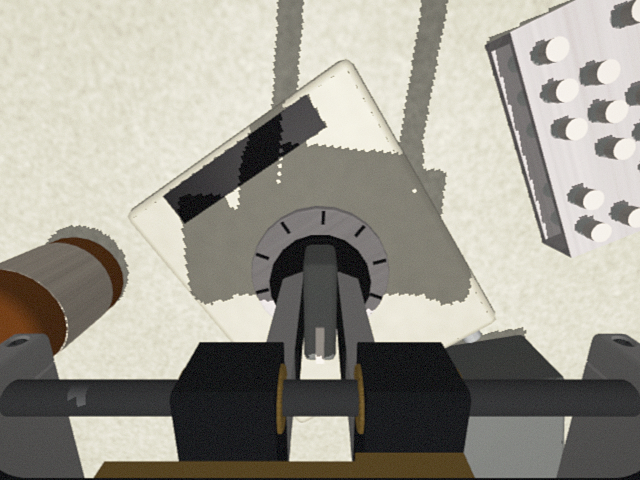

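Emit:
jog_arm:
  moves:
    - [0,0,-0.12,0,0,0,10]
    - [0,0,-0.12,0,0,0,10]
    - [0,0,-0.12,0,0,0,10]
    - [0,0,-0.12,0,0,0,10]
    - [0,0,-0.12,0,0,0,10]
    - [0,0,-0.12,0,0,0,10]
    - [0,0,0,0,0,0,10]

```text
time: 10.52
tool_pos: [0.584, -0.2086, 0.1891]
ee_rot: [3.138, -0.001, 0.516]
wrist_force: [-4.9, -0.5, 13.0]
width: 0.0163
```

Emit:
jog_arm:
  moves:
    - [0,0,-0.12,0,0,0,10]
    - [0,0,-0.12,0,0,0,10]
    - [0,0,-0.12,0,0,0,10]
    - [0,0,-0.12,0,0,0,10]
    - [0,0,-0.12,0,0,0,10]
    - [0,0,-0.12,0,0,0,10]
    - [0,0,-0.12,0,0,0,10]
    - [0,0,0,0,0,0,10]

```text
time: 11.52
tool_pos: [0.5838, -0.2086, 0.1891]
ee_rot: [3.14, -0.002, -0.324]
wrist_force: [-5.3, -0.7, 14.2]
width: 0.0158
```

Emit:
jog_arm:
  moves:
    - [0,0,-0.1,0,0,0,10]
    - [0,0,-0.1,0,0,0,10]
    - [0,0,-0.1,0,0,0,10]
    - [0,0,-0.06,0,0,0,10]
    - [0,0,0,0,0,0,10]
    - [0,0,0,0,0,0,10]

```text
time: 12.28
tool_pos: [0.5837, -0.2086, 0.189]
ee_rot: [3.141, -0.003, -0.683]
wrist_force: [-5.0, -0.5, 14.5]
width: 0.0152
```

Run:
```python
from bench import *
import cv2
im=snapshot("wrist"); cv2.imwrite("pics/w4.png",im[:,:,::-1])
o=get_obs(); print(o["time"],o["tool_pos"],o["ee_rot"],o["wrist_force"],o["wrist_torque"])
```

```text
12.325 [ 0.58373841 -0.20854556  0.189008  ] [ 3.14075486e+00 -2.52135319e-03 -6.83299389e-01] [-6.34338318 -0.93409593 14.34219069] [-0.02639427  1.28747313 -0.03672221]
```

View pics/w4.png

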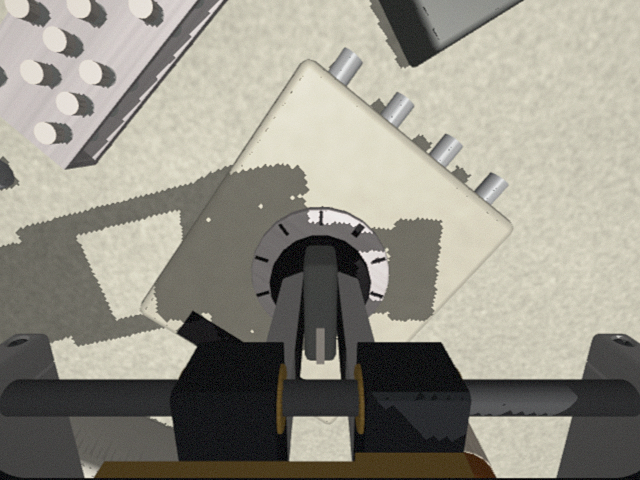

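Emit:
jog_arm:
  moves:
    - [0,0,0,0,0,2,10]
    - [0,0,0,0,0,2,10]
    - [0,0,0,0,0,2,10]
    - [0,0,0,0,0,2,10]
    - [0,0,0,0,0,1,10]
    - [0,0,0,0,0,0,10]
    - [0,0,0,0,0,0,10]

```text
time: 13.2
tool_pos: [0.5838, -0.2086, 0.1951]
ee_rot: [3.14, -0.001, -0.683]
wrist_force: [-2.3, -1.9, 5.1]
width: 0.0157
```

Almost fully out, with 5 N remaining, so it has passed the lock. I'll release and rise.

Emit:
jog_arm:
  moves:
    - [0,0,0,0,0,1,26]
    - [0,0,0,0,0,2,30]
    - [0,0,0,0,0,2,40]
    - [0,0,0,0,0,5,50]
    - [0,0,0,0,0,40,60]
    - [0,0,0,0,0,40,60]
    - [0,0,0,0,0,35,60]
    - [0,0,0,0,0,0,60]

```text
time: 14.2
tool_pos: [0.5849, -0.2084, 0.3231]
ee_rot: [-3.139, -0.008, -0.683]
wrist_force: [-0.5, 0.2, -0.1]
width: 0.0603
```

Run:
```python
from bench import *
import cv2
im=snapshot("wrist"); cv2.imwrite("pics/w5.png",im[:,:,::-1])
im=snapshot("side"); cv2.imwrite("pics/s5.png",cv2.resize(im[150:260,275:385,::-1],None,fx=5.4,fy=5.4,interpolation=cv2.INTER_CUBIC))
o=get_obs(); print(o["time"],o["tool_pos"],o["ee_rot"],o["wrist_force"],o["joint_positions"])
```

```text
14.3 [ 0.58393501 -0.20796171  0.31803607] [ 3.14151447e+00  5.77079606e-04 -6.82950193e-01] [-0.08625192  0.64470441  0.14551673] [-4.33598330e-01  2.42586668e-01  1.16270565e+00  6.75717220e-05
  1.73687886e+00  2.49362992e-01]
```

View pics/w5.png

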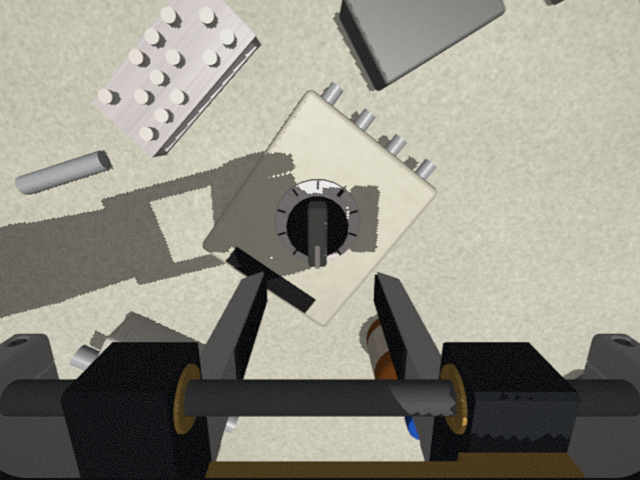

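View pics/s5.png

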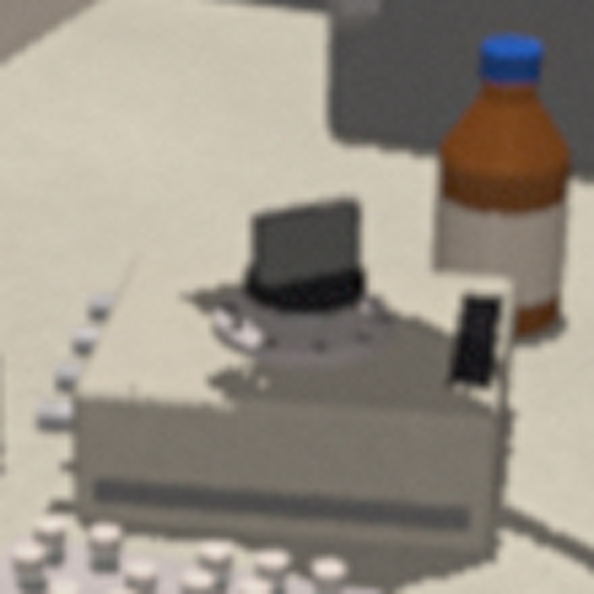

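The knob is out and stands on the fourth tick. Its height in the side view is the same as before. Next is the lever: I'll move behind the ball on its robot side with the fingers closed.

Emit:
jog_arm:
  moves:
    - [0,0,0.185,-5,32,0,0]
    - [0,0,0.185,-5,32,0,0]
    - [0,0,0.185,-5,32,0,0]
    - [0,0,0.185,-5,32,0,0]
    - [0,0,0.185,-5,32,0,0]
    - [0,0,0.185,-5,32,0,0]
    - [0,0,0.185,-5,32,0,0]
    - [0,0,0.185,-5,32,0,0]
    - [0,0,0.185,-5,32,0,0]
    - [0,0,0.185,-5,32,0,0]
    - [0,0,0.185,-5,32,0,0]
    - [0,0,0.185,-2,27,0,0]

```text
time: 15.8
tool_pos: [0.526, 0.172, 0.3158]
ee_rot: [-3.137, 0.001, 1.544]
wrist_force: [0.7, -0.0, -0.5]
width: 0.0005
```

Emit:
jog_arm:
  moves:
    - [0,0,0.17,0,0,0,0]
    - [0,0,0,0,0,0,0]
    - [0,0,0,0,0,0,0]

```text
time: 16.18
tool_pos: [0.5268, 0.1706, 0.3172]
ee_rot: [-3.139, 0.0, 1.704]
wrist_force: [0.5, -0.2, 1.0]
width: 0.0008
```

Run:
```python
from bench import *
import cv2
from h import *
W=get_calibration("wrist")
im=snapshot("wrist"); cv2.imwrite("pics/w6.png",im[:,:,::-1])
o=get_obs(); print(o["time"],o["tool_pos"],o["ee_rot"],o["wrist_force"],o["joint_positions"])
print(proj(W,[[.566,.1755,.138],[.606,.182,.07]]))
```

```text
16.225 [0.52689058 0.17053793 0.31766309] [-3.13983315e+00  6.86369921e-05  1.70449696e+00] [ 0.90712661 -0.33927233 -0.39538034] [ 2.10615179e-01  9.43499832e-02  1.33356661e+00  6.74683000e-05
  1.71543564e+00 -1.49387205e+00]
[[319.24276717 288.44636659]
 [320.54479873 295.7475592 ]]
```

View pics/w6.png

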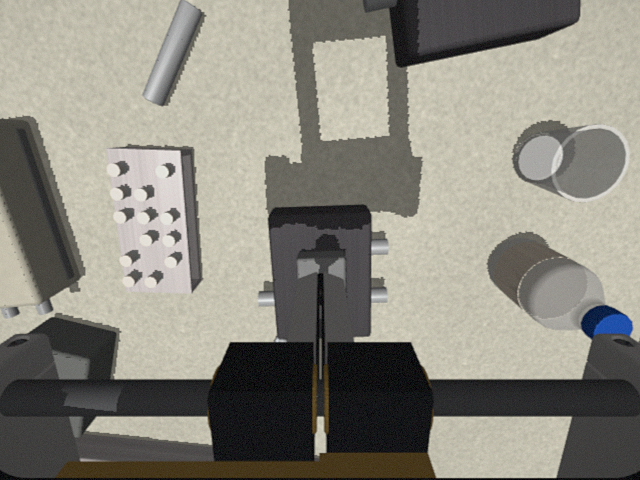

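Emit:
jog_arm:
  moves:
    - [0,0,0,0,0,-32,0]
    - [0,0,0,0,0,-32,0]
    - [0,0,0,0,0,-29,0]
    - [0,0,0,0,0,0,0]
    - [0,0,0,0,0,0,0]

```text
time: 16.85
tool_pos: [0.5276, 0.1708, 0.2269]
ee_rot: [3.14, -0.0, 1.706]
wrist_force: [0.0, 0.5, 1.1]
width: 0.0005
```

Emit:
jog_arm:
  moves:
    - [0,0,0,10,1.4,0,0]
    - [0,0,0,10,1.4,0,0]
    - [0,0,0,10,1.4,0,0]
    - [0,0,0,10,1.4,0,0]
    - [0,0,0,0,0,0,0]

```text
time: 17.48
tool_pos: [0.568, 0.1766, 0.2253]
ee_rot: [3.141, 0.0, 1.707]
wrist_force: [0.0, 0.1, -0.9]
width: 0.0004
```

Run:
```python
from bench import *
import cv2
im=snapshot("side"); cv2.imwrite("pics/s7.png",cv2.resize(im[170:350,180:370,::-1],None,fx=3.2,fy=3.2,interpolation=cv2.INTER_CUBIC))
o=get_obs(); print(o["time"],o["tool_pos"],o["ee_rot"],o["wrist_force"])
```

```text
17.525 [0.56755369 0.17652083 0.225272  ] [-3.14153347e+00  5.56878405e-05  1.70682731e+00] [ 0.04457738 -0.61885428 -0.1460937 ]
```

View pics/s7.png

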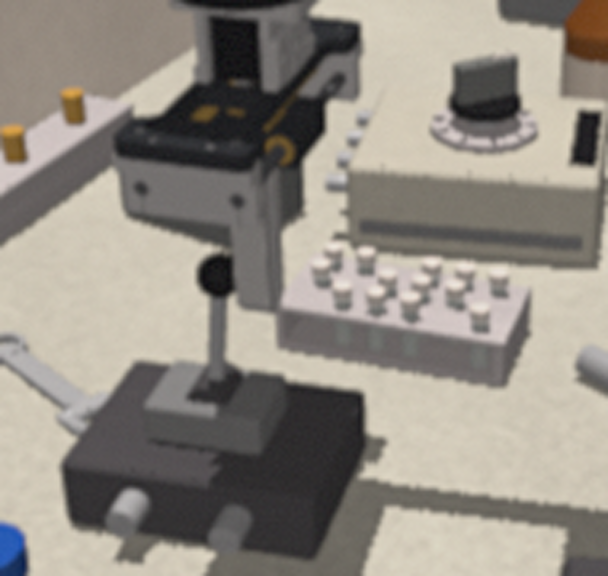

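The fingers are pushing the ball at (215,275), and the lever is near upright. I'll push on.

Emit:
jog_arm:
  moves:
    - [0,0,0,10,1.4,0,0]
    - [0,0,0,10,1.4,0,0]
    - [0,0,0,10,1.4,0,0]
    - [0,0,0,10,1.4,0,0]
    - [0,0,0,7,1,0,0]
    - [0,0,0,4,0.6,0,0]
    - [0,0,0,0,0,0,0]

```text
time: 18.4
tool_pos: [0.6159, 0.1833, 0.2251]
ee_rot: [-3.133, 0.001, 1.707]
wrist_force: [-7.3, -1.7, 2.2]
width: 0.0004
```

Emit:
jog_arm:
  moves:
    - [0,0,0,3,0.4,0,0]
    - [0,0,0,0,0,0,0]

```text
time: 18.65
tool_pos: [0.6168, 0.1835, 0.225]
ee_rot: [-3.127, 0.001, 1.708]
wrist_force: [-14.1, -2.5, 5.5]
width: 0.0002
```

Emit:
jog_arm:
  moves:
    - [0,0,0,3,0.4,0,0]
    - [0,0,0,0,0,0,0]

```text
time: 18.9
tool_pos: [0.6176, 0.1836, 0.225]
ee_rot: [-3.121, 0.001, 1.708]
wrist_force: [-21.0, -4.3, 8.0]
width: 0.0003
```

The force rises against a hard stop. I'll back off, raise and look.

Emit:
jog_arm:
  moves:
    - [0,0,0,-10,-1.4,0,0]
    - [0,0,0,-20,-3,0,0]
    - [0,0,0,-20,-3,0,0]
    - [0,0,0,-10,0,30,0]
    - [0,0,0,-30,0,40,0]
    - [0,0,0,-40,-20,40,0]
    - [0,0,0,-40,-40,0,0]
    - [0,0,0,0,-50,0,0]
    - [0,0,0,0,0,0,0]

```text
time: 20.02
tool_pos: [0.4541, 0.0648, 0.3369]
ee_rot: [3.138, 0.001, 1.702]
wrist_force: [0.4, 1.0, 0.1]
width: 0.0004
```

Run:
```python
from bench import *
import cv2
im=snapshot("side"); cv2.imwrite("pics/s8.png",cv2.resize(im[170:350,180:370,::-1],None,fx=3.2,fy=3.2,interpolation=cv2.INTER_CUBIC))
im=snapshot("scene"); cv2.imwrite("pics/c8.png",im[:,:,::-1])
o=get_obs(); print(o["time"],o["tool_pos"],o["ee_rot"],o["wrist_force"])
```

```text
20.125 [0.4544338  0.06702449 0.33627213] [ 3.13946500e+00 -4.63880594e-04  1.70575398e+00] [ 0.35507968  0.92063054 -1.23123849]
```

View pics/s8.png

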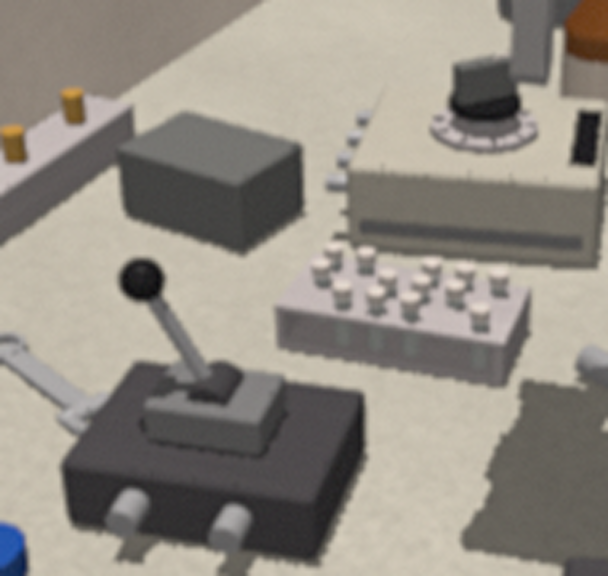

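View pics/c8.png

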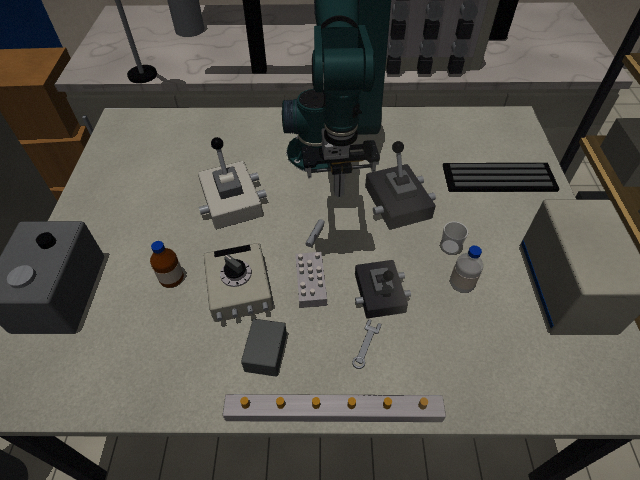

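Run:
```python
from bench import *
from h import *
S=get_calibration("side");C=get_calibration("scene")
for a in (.9,.95,1.0):
    u=.08*np.sin(a-.5);z=.067+.08*np.cos(a-.5)
    p=[.606+u*.99,.182+u*.14,z]; print(a,p,proj(S,p),proj(C,p))
im=cv2.imread("pics/c8.png")
cv2.imwrite("pics/c8c.png",cv2.resize(im[235:325,345:420],None,fx=6,fy=6,interpolation=cv2.INTER_CUBIC))
cv2.imwrite("pics/c8k.png",cv2.resize(im[230:330,195:285],None,fx=6,fy=6,interpolation=cv2.INTER_CUBIC))
```

```text
0.9 [np.float64(0.6368419327108451), np.float64(0.1863614854338569), np.float64(0.14068487952023082)] [[224.33082922 254.80832729]] [[387.48625833 273.73459311]]
0.95 [np.float64(0.6404492703016094), np.float64(0.18687161398204577), np.float64(0.13903576818821417)] [[222.5134024  255.33352564]] [[387.74783769 275.30889203]]
1.0 [np.float64(0.6439705026574528), np.float64(0.18736956603236707), np.float64(0.13720660495122983)] [[220.75691735 255.95006987]] [[387.99415387 276.89862591]]
```

View pics/c8c.png

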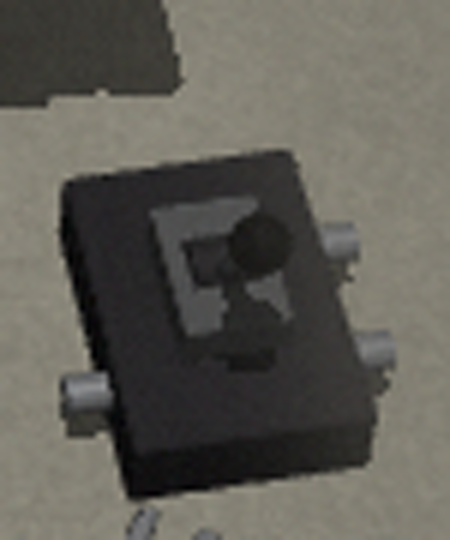

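View pics/c8k.png

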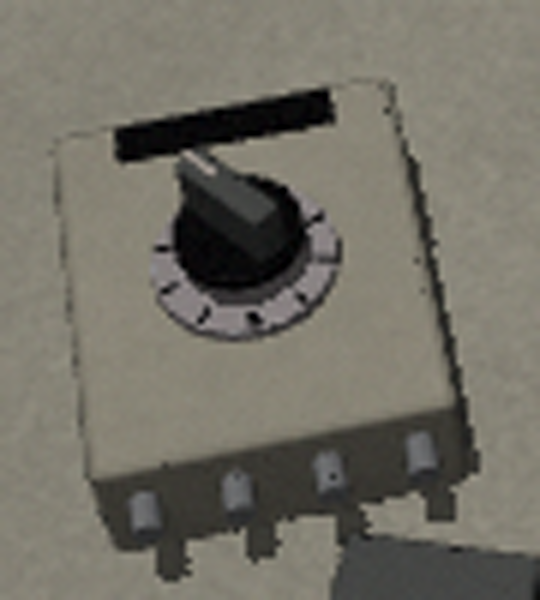

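Run:
```python
from bench import *
from h import *
S=get_calibration("side");C=get_calibration("scene")
def blob(f,box):
    im=cv2.imread(f)
    l,t,r,b=box; g=cv2.cvtColor(im,cv2.COLOR_BGR2GRAY)[t:b,l:r]
    return g
b1,_=tri([C,S],[np.array([345+261/6,235+243/6]),np.array([180+142/3.2,170+279/3.2])]);print(b1,_)
b0=np.array([.56596,.17546,.13784]);print(np.linalg.norm(b1-b0),b1-b0)
```

```text
[0.63721098 0.1879898  0.13599531] [-0.54648438 -0.56240038 -0.48676098  0.26989207]
0.07236781953843437 [ 0.07125098  0.0125298  -0.00184469]
```

The ball moved 72 mm between triangulations, where 77 mm is expected, and the pixel error is about the same size as that gap. I'll check with a close wrist view from above.

Emit:
jog_arm:
  moves:
    - [0,0,0,34,20,0,0]
    - [0,0,0,34,20,0,0]
    - [0,0,0,34,20,0,0]
    - [0,0,0,34,20,0,0]
    - [0,0,0,34,20,0,0]
    - [0,0,0,34,20,0,0]
    - [0,0,0,0,0,0,0]
    - [0,0,0,0,0,0,0]

```text
time: 21.12
tool_pos: [0.6578, 0.1882, 0.3351]
ee_rot: [-3.14, -0.0, 1.708]
wrist_force: [0.0, 0.2, 0.9]
width: 0.0007
```

Run:
```python
from bench import *
from h import *
W=get_calibration("wrist")
im=snapshot("wrist")[:,:,::-1]; cv2.imwrite("pics/w9.png",im)
cv2.imwrite("pics/w9c.png",np.clip(cv2.resize(im[130:330,220:420],None,fx=3,fy=3,interpolation=cv2.INTER_CUBIC).astype(float)*1.6,0,255).astype('uint8'))
o=get_obs(); print(o["time"],o["tool_pos"])
for a in (.9,1.0):
    u=.08*np.sin(a-.5);z=.067+.08*np.cos(a-.5)
    for x0 in(.600,.606): print(a,x0,(proj(W,[x0+u*.99,.182+u*.14,z])[0]-[220,130])*3)
print((proj(W,[[.606-.0743,.182-.0105,.045],[.606+.0743,.182+.0105,.045]])-[220,130])*3)
```

```text
21.175 [0.65751287 0.18768871 0.33591596]
0.9 0.6 [306.23713831 224.69854142]
0.9 0.606 [303.15400745 246.23375914]
1.0 0.6 [306.19733264 247.85949482]
1.0 0.606 [303.17203933 268.85520857]
[[ 302.17206195 -133.78982443]
 [ 302.86578952  303.91000701]]
```

View pics/w9c.png

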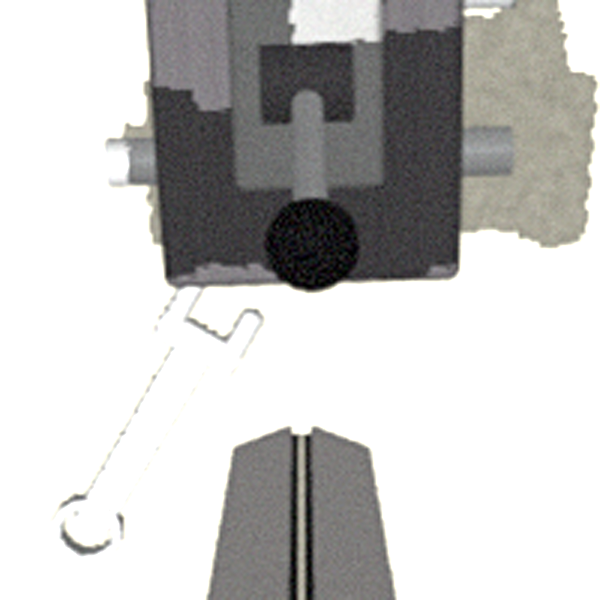

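Run:
```python
from bench import *
from h import *
W=get_calibration("wrist")
def pts(x0,a):
    u=.08*np.sin(a-.5);z=.067+.08*np.cos(a-.5)
    P=[[u,z],[.035,.07],[.075,.045]]
    return (proj(W,[[x0+q*.99,.184+q*.14,zz] for q,zz in P])[:,1]-130)*3
for ob in ([243.,187,285],[243,187,288],[243,189,283]):
    r=least_squares(lambda q:pts(*q)-ob,[.6,1]);print(r.x,r.fun)
```

```text
[0.59824293 1.00321353] [ 5.96855898e-13  1.05553901e+00 -1.19402513e+00]
[0.59875136 0.99502489] [-3.87190568e-07  2.54429614e+00 -2.87788781e+00]
[0.59828738 1.00249526] [-1.21831931e-08 -8.14255327e-01  9.21079330e-01]
```

The lever angle fits at 1.00 rad against the valve's own edges, so it is at its end stop. The arm is clear of everything, so I'll hand in.

Run:
```python
from bench import *
print(close_job())
```

```text
the job is handed in; nothing more can be done
None
```

I turned the selector four clicks clockwise, let it pop out, then threw the smaller dark valve's lever fully over to its +x side. I handed the job in at about 21 s with the gripper touching nothing.

- **Selector:** I gripped the wing, pushed it in about 6.4 mm (roughly 14.5 N) and turned the tool 2.50 rad, with no reversal or overshoot. I raised it until about 5 N was left, let go and withdrew. Afterwards the wing lined up with a tick, the pointer was on the expected side, and the knob's height looked the same in the side view as at the start.
- **Lever:** I pushed the ball with closed fingers until it met a hard stop at about 21 N. Scene and side triangulation gave only 72 mm of ball travel, against the 77 mm expected. A closer wrist-camera fit, measured against the valve's own edges, gave 1.00 rad, the end stop. I trusted the wrist fit.
- **Rest of the bench:** the last scene picture showed the other things where they were.
- **Disagreement:** the scene camera placed the console and valve about 6–8 mm further out in x than the wrist camera did. I worked the knob from the wrist-camera position.

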